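# Tap a wedge home to clamp a flange

## Robot

A 7-joint arm with a two-finger parallel gripper is mounted at the origin on a cart in front of the work surface, level with it; the furniture and walls round the work are solid. World frame = base frame: x ahead of the robot, y to its left, z up, the work surface at z = 0. Lengths are in mm, angles in rad, forces in N, time in s.
With the tool pointing down it reaches from about 425 to 1025 mm from the base axis. Payload 3.6 kg.
Tool frame: the origin (TCP) lies at the very end of the fingers, on their centre line; the grasp point (between the pads) lies 19 mm behind it; z points along the fingers, y is the direction in which the jaws open and shut (so a half turn about z gives the same grasp; the last joint's range is limited). The gripper opens to 85 mm and grips with 20 to 120 N. Pads are 22 mm wide; open, the fingers measure 114 mm over their backs; the gripper's body (76 mm by 85 mm) begins 54 mm behind the grasp point. The pads swing forward as they close: fully open they stand 13 mm farther back than shut.
Start: joints at [1.192, 0.591, 0.048, 1.609, -0.033, 0.943, -0.034], TCP at [203.701, -695.798, 231.302] pointing down, gripper open.
Joint ranges: [-2.69, 2.69], [-0.47, 2.24], [-1.27, 1.36], [0.19, 2.51], [-1.53, 4.68], [0.08, 2.07], [-3.09, 3.09]. Speed limits (rad/s): [2.57, 2.57, 3.14, 3.14, 3.14, 3.14, 3.14].

## Interface

Orientations are given as [roll, pitch, yaw] about the fixed x, y, z axes, in that order (R = Rz(yaw) Ry(pitch) Rx(roll)).
In Python, from plant import bot, capture, finish_job gives the robot as it stands.
- The arm moves only by the tool carry_out, never from a script. Its argument "commands" is a list of rows, each an object of numbers: "x", "y", "z": the shift along the world's x, y, z in cm; "twist": the turn about the world's z in degrees; "claw": the closure, from -1 (fully open) to 1 (shut), so that 0 is half open. A call has 1 to 12 rows; each row shifts and turns the commanded pose from where the row before left it; what a row does not reach is not made up. A row lasts 1/12 s, in which the tool goes at most 41.7 mm and 7.16 degrees, less where a joint would pass 70% of its speed; a pose out of reach is approached as far as the arm can. A call is refused whole if a number of a shift passes 4.17 or a number of a turn 7.16, either way. A call with a gripper value outside its range is refused whole. The fingers move at their own pace and stop on an object; the grip force is fixed at half the most. Time passes only in rows, so rows that do not move let the fingers close. It gives the time, the measured TCP pose, the force and the opening at its end, in the units of the state.
- bot.observe(): the state, without advancing time (a new reading comes with each control period).
- capture(name): name is "scene" or "top" or "wrist"; returns a dict with "image" (400x640x3 uint8, red, green, blue), "fx", "fy", "cx", "cy" (pixels), "rvec" (rotation vector, rad) and "tvec" (3), from world to camera coordinates, as OpenCV has them. Camera axes: x right, y down, z forward; pixel columns grow to the right and rows downward; lengths in mm; the calibration is good to about 2 mm. A picture is of the moment at which its call begins. There is no depth.
- finish_job(): hands the job in, once; it reports no verdict.
The state is a dict: "time": time; "q": joint angles; "dq": joint speeds; "effort": joint torques, N m; "ee_pos": TCP position; "tcp_rot": TCP orientation; "wrist_force": force on the tool from outside, world axes, zero at the start; "ft_torque": the same for the moment, N m; "grip_width": finger opening in mm.
Only numpy, scipy, OpenCV 4.12 (cv2) and the standard library are available. Lean on these libraries where they do the work, as an engineer would, in place of code of your own. Each camera call takes 0.05 s, during which the arm holds its last target.

## Task

Clamp the round steel flange in the bench fixture: pick up the wooden wedge, start its thin end in the slot between the fence and the sliding jaw with its straight side against the fence, and let go of it. Then, with the closed fingers, tap or push its blunt end gently along the slot until it stops moving forward and the jaw holds the flange firmly against the vee stop; do not force it any further once it has stopped, and leave the wedge in the slot and the other things on the bench alone.

Things in the scene. Friction and masses are not known exactly. Their poses are not given: they have to be found in the camera images.
- fixture: Fixed aluminium clamping fixture on the bench; origin at bench level. +x is the direction the wedge is driven, y is across, z up. Plate 10 mm thick (top at z = 10 mm), x -105 to 65, y -105 to 95 mm. A steel fence stands on it, x -45 to 45, y 70 to 90 mm, 28 mm tall above the plate; its slot face, at y = 70 mm, is parallel to x.
- slot_mouth (a point): Point on the plate (z = 10 mm) at the foot of the fence's slot face, level with the slot's mouth: x = -40, y = 70 mm in the fixture's frame. The slot lies between the fence and the jaw on its -y side. With the jaw at rest it is 15.3 mm wide here and narrows 1 in 6 towards +x, to 8.7 mm 40 mm farther in. A wedge set in straight first touches both faces when its thin end is 40 mm past the mouth.
- jaw_top (a point): Top middle of the steel sliding jaw (x -40 to 30 mm in the fixture's frame, as tall as the fence). A 2 to 3 N spring holds it towards the fence; the wedge drives it to -y until the flange is gripped: 1 to 5 mm, varying, 6 mm of wedge travel per mm. Until then the wedge slides under about 2 to 6 N, then resists steeply. A last push of 15 to 25 N sets it; over about 40 N is too hard.
- wedge_tail (a point): Centre of the parallel tail of the loose wooden wedge (90 g, 28 mm high throughout, lying flat), half-way up. x points to the thin end, z up. Tail: x -15 to 15 mm (flat blunt end to tap at x = -15), y -11 to 11 mm, gripped across y. From x = 15 to 95 mm it tapers from 22 to 8.7 mm wide: the +y side (goes to the fence) is straight at y = 11 mm, the -y side slopes 1 in 6.
- wedge_nose (a point): Tip of the wedge's nose, half-way up: a 5 mm thick tongue in line with the middle of the thin end (x = 103, y = 6.7 mm from wedge_tail), 8 mm beyond the taper's end.
- flange: Loose round blank steel flange, 69 mm across, 13 mm thick, origin at the centre of its underside. It lies flat on the fixture's plate between jaw and vee stop, with a little play at the start.
- vee_stop: Fixed steel vee block on the fixture's plate, 16 mm tall, on the -y side of the flange; origin on the plate at about the centre of a flange seated in the vee.
- amber_jar: Bystander: small amber glass bottle, 32 mm across, 53 mm tall; origin under its centre.
- pen: Bystander: felt pen, 135 mm long, 17 mm thick, lying flat; origin under its centre, long axis y.
- round_tin: Bystander: low round tin with a lid, 70 mm across, 34 mm tall; origin under its centre.
Not all that is in view belongs to the job. Leave any pink look-alike of the flange alone.

How it is judged (in metres and radians):
On the way:
1. the wedge is started in the slot, thin end at least 10 mm past the mouth, and let go, the flange still loose (x of wedge_tail in the frame of fixture above -0.125 m and y of wedge_tail in the frame of fixture between 0.045 and 0.075 m and z of wedge_tail in the frame of fixture below 0.032 m and contact force between the fingers and wedge below 0.2 N and contact force between flange and vee_stop below 3 N), for 0.1 s.
At the end, for the whole second after the job is handed in: The wedge lies flat and straight (within 0.06 rad) in the slot, at rest, driven beyond where it first touches both slot faces, and by itself keeps the flange pressed against the vee stop with more than 9 N; the flange lies flat, seated in the vee within 4 mm (contact force between flange and vee_stop above 9 N and x of wedge_tail in the frame of fixture above -0.095 m and angle between the x axis of fixture and the x axis of wedge_tail, either way round below 0.06 rad and angle between wedge_tail's own z axis and vertical below 0.06 rad and z of wedge_tail in the frame of fixture below 0.028 m and horizontal distance between flange and vee_stop below 0.004 m and angle between flange's own z axis and vertical below 0.05 rad and linear speed of wedge below 0.005 m/s).
It fails at once if the flange is squeezed with more than 80 N (wedge forced) (contact force between flange and vee_stop above 80 N).
It fails at once if a bystander is moved by more than 20 mm (distance of any of amber_jar, pen, round_tin from where it was at the start of the episode above 0.02 m).
It also fails if it takes over 48 s, if anything falls off the work surface, if the arm or the gripper's body presses on something with over 40 N, if the wrist force passes 120 N, or if a joint passes its speed limit or range.

## Working session

There is one attempt and no reset: what is moved stays moved. The work goes in short steps, Python scripts to look and compute and a tool call to move; the robot and the scene stay as the last step left them, time stands still between calls to the robot, and variables do not carry over. Pictures are saved under pics/ and viewed, and the job is handed in when it is done.

Besides the shell and the picture viewer there is one more tool, called after "Call:" as name([rows], argument=value, ...), one row to a line, values as JSON. carry_out: Moves the arm, as the interface text tells. Its arguments: {"type":"object","properties":{"commands":{"type":"array"}},"required":["commands"]}

```bash
mkdir -p pics; ls
cat > h.py <<'E'
import numpy as np, cv2, pickle
from plant import bot, capture, finish_job
def shot(name, fn):
    c=capture(name); cv2.imwrite('pics/'+fn+'.png', c['image'][:,:,::-1]); pickle.dump(c,open('pics/'+fn+'.pkl','wb')); return c
def load(fn): return pickle.load(open('pics/'+fn+'.pkl','rb'))
def K(c): return np.array([[c['fx'],0,c['cx']],[0,c['fy'],c['cy']],[0,0,1.]])
def ray(c,uv):
    R=cv2.Rodrigues(np.array(c['rvec'],float))[0]; t=np.array(c['tvec'],float).reshape(3)
    d=R.T@np.linalg.solve(K(c),np.array([uv[0],uv[1],1.])); return -R.T@t,d
def at(c,uv,z):
    o,d=ray(c,uv); return o+d*(z-o[2])/d[2]
def proj(c,P):
    return cv2.projectPoints(np.array(P,float).reshape(-1,1,3),np.array(c['rvec'],float),np.array(c['tvec'],float),K(c),None)[0].reshape(-1,2)
E
python3 - <<'E'
from h import *
for n in ['scene','top','wrist']: 
    c=shot(n,n+'0'); print(n,c['fx'],ray(c,(320,200)))
print(bot.observe())
E
```

```text
pics
scene 379.4463725589827 (array([-28.7292816 , 203.37847229, 574.35533021]), array([ 0.70071814, -0.43698352, -0.56427353]))
top 432.9212345872957 (array([ 445.52810078, -173.83379111, 1013.11373571]), array([ 0.12710575, -0.02947874, -0.99158226]))
wrist 285.3737703005741 (array([ 277.04222598, -673.61083737,  372.18473909]), array([-0.27667013, -0.08881166, -0.9569108 ]))
{'time': 0.15, 'q': array([ 1.19254132,  0.59190661,  0.0483386 ,  1.60952668, -0.03327646,
        0.94270677, -0.03371695]), 'dq': array([ 0.00110532, -0.00271454,  0.00110006, -0.00661662, -0.00151242,
       -0.00049934,  0.00119093]), 'effort': array([ 2.92711185e-03, -5.49244201e+01,  1.54966637e+00, -1.98453730e+01,
        9.53622482e-03,  5.72715624e-03, -1.19141603e-05]), 'ee_pos': array([ 203.47884395, -695.19220053,  230.40590953]), 'tcp_rot': array([-3.13985478e+00,  1.31801268e-04,  2.84808356e-01]), 'wrist_force': array([-0.337299 , -0.0060798, -0.2536466]), 'ft_torque': array([0.0111433, 0.0332733, 0.0247909]), 'grip_width': 85.42738104459414}
```

View pics/scene0.png

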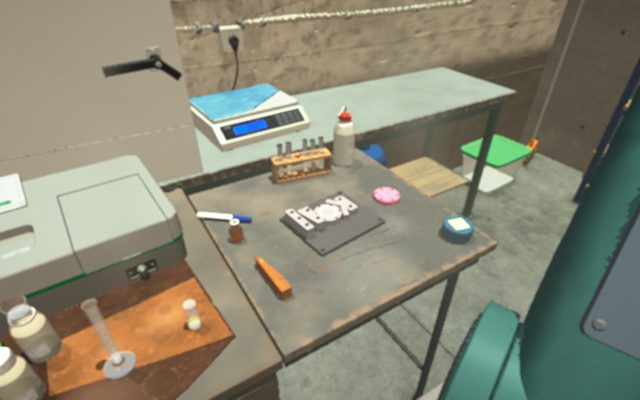

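View pics/top0.png

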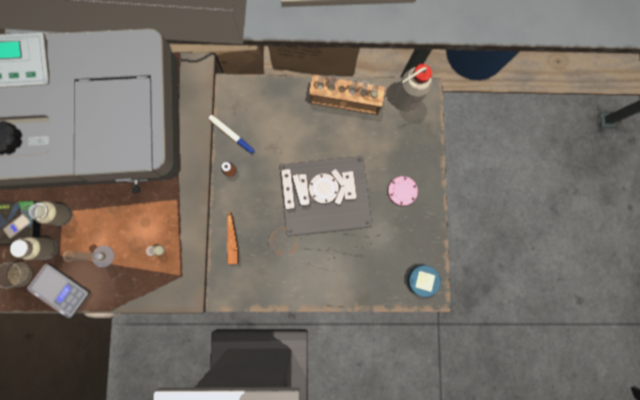

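View pics/wrist0.png

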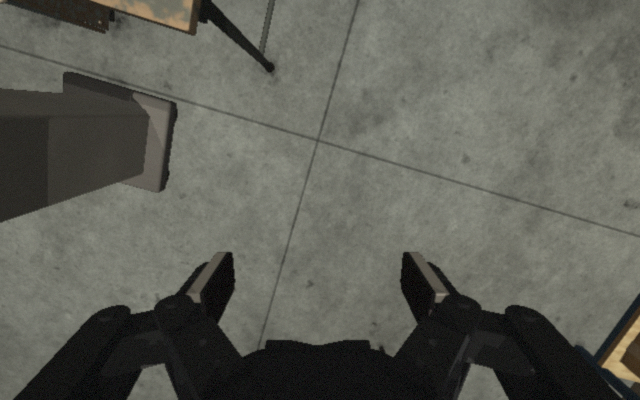

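The top view shows the fixture at about (325,195) with its +x pointing up the image. The fence is at (288,189), the jaw at (303,189), the flange at (323,188) and the vee at (345,186). The wedge lies at (232,240), thin end up. I'll enlarge these.

Run:
```python
from h import *
c=load('top0'); im=c['image'][:,:,::-1]
a=cv2.resize(im[145:245,270:380],None,fx=5.5,fy=5.5,interpolation=cv2.INTER_CUBIC); cv2.imwrite('pics/fixz.png',a)
a=cv2.resize(im[200:280,200:270],None,fx=7,fy=7,interpolation=cv2.INTER_CUBIC); cv2.imwrite('pics/wz.png',a)
for p in [(232,215),(232,265),(288,190)]: print(at(c,p,28))
# plate color segmentation / wedge
hsv=cv2.cvtColor(np.ascontiguousarray(im),cv2.COLOR_BGR2HSV)
m=((hsv[...,0]>3)&(hsv[...,0]<22)&(hsv[...,1]>150)&(hsv[...,2]>120)).astype(np.uint8)
m[:, :215]=0;m[:, 250:]=0;m[:205]=0;m[275:]=0
ys,xs=np.nonzero(m);print(xs.min(),xs.max(),ys.min(),ys.max(),m.sum())
print(proj(c,[[500,0,0],[600,0,0],[500,100,0]]))
```

```text
[535.53552583  -3.68587671  28.        ]
[423.6699278   -7.58599766  28.        ]
[ 594.22524892 -129.45713619   28.        ]
228 237 222 262 276
[[231.92285115 231.37588023]
 [233.41503297 188.77161182]
 [188.40377385 231.05321273]]
```

View pics/fixz.png

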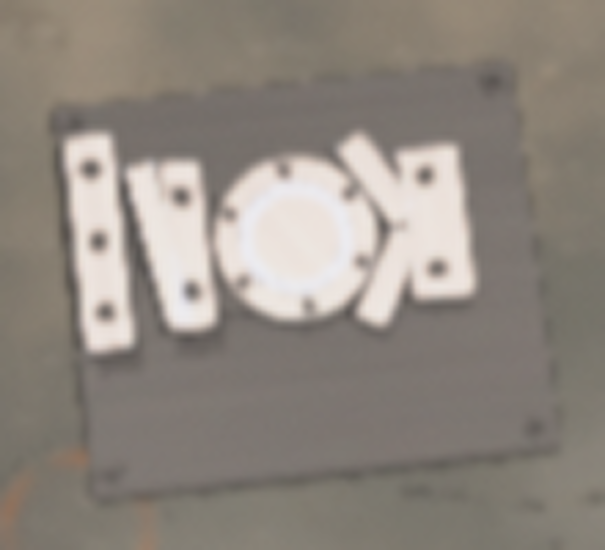

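View pics/wz.png

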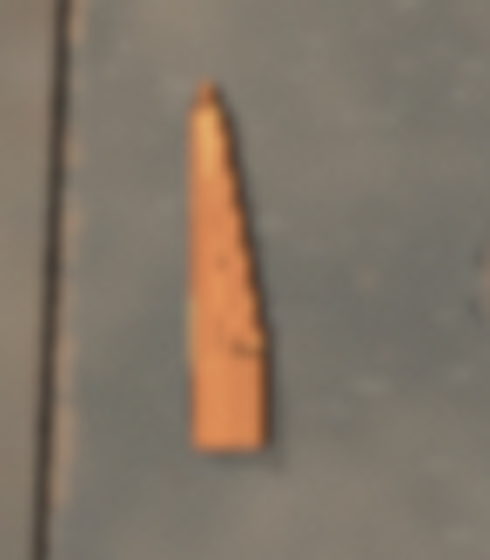

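Run:
```python
from h import *
from scipy.optimize import least_squares
c=load('top0')
def fit(obj,px,x0):
    obj=np.array(obj,float);px=np.array(px,float)
    def T(p): 
        C,S=np.cos(p[2]),np.sin(p[2]); return np.c_[p[0]+C*obj[:,0]-S*obj[:,1],p[1]+S*obj[:,0]+C*obj[:,1],obj[:,2]]
    r=least_squares(lambda p:(proj(c,T(p))-px).ravel(),x0,x_scale=[1,1,.01]); print(r.x,np.degrees(r.x[2]),'\n',r.fun.reshape(-1,2).round(2)); return r.x
z=lambda L,o,s:[(o[0]+(u+.5)/s-.5,o[1]+(v+.5)/s-.5) for u,v in L]
# plate, fence
obj=[[65,95,10],[65,-105,10],[-105,-105,10],[-105,95,10],[45,90,38],[45,70,38],[-45,70,38],[-45,90,38]]
px=z([(55,108),(512,65),(558,448),(95,495),(63,140),(108,132),(135,345),(85,352)],(270,145),5.5)
f=fit(obj,px,[600,-200,.1])
w=fit([[-15,11,28],[-15,-11,28],[15,-11,28],[95,2.3,28],[95,11,28],[103,6.7,28]],z([(193,447),(265,447),(268,345),(222,105),(190,105),(205,80)],(200,200),7),[440,-7,0])
for n,p in [('jar',(228,168)),('pen1',(211,118)),('pen2',(252,152)),('tin',(424,281))]: print(n,at(c,p,20))
```

```text
[ 6.05470268e+02 -2.08185232e+02  1.14728678e-01] 6.5734690152315505 
 [[-0.62 -0.42]
 [ 0.18 -0.98]
 [ 0.73  0.45]
 [-0.86  1.18]
 [ 0.17 -0.5 ]
 [ 0.7   0.08]
 [-0.28  0.22]
 [-0.01 -0.13]]
[ 4.42330204e+02 -7.92879200e+00  4.64852717e-02] 2.6634098765098493 
 [[ 0.42  0.11]
 [ 0.06 -0.3 ]
 [-0.55  0.74]
 [-0.36 -0.28]
 [ 0.35 -0.13]
 [ 0.08 -0.14]]
jar [645.58294134  10.73458566  20.        ]
pen1 [765.12042068  54.87128161  20.        ]
pen2 [684.37921941 -43.61379389  20.        ]
tin [ 389.73964554 -440.78158623   20.        ]
```

The wedge comes out at about (442,-8), yaw about 2.7°. The fixture is at about (605,-208), yaw about 6.6°. I'll move to a vantage point near (450,-100) for a wrist view.

Call:
carry_out([
  {"x": 3,"y": 2.5,"twist": -1.14,"claw": -1},
  {"x": 3,"y": 2.5,"twist": -1.14,"claw": -1},
  {"x": 3,"y": 2.5,"twist": -1.14,"claw": -1},
  {"x": 3,"y": 2.5,"twist": -1.14,"claw": -1},
  {"x": 3,"y": 2.5,"twist": -1.14,"claw": -1},
  {"x": 3,"y": 2.5,"twist": -1.14,"claw": -1},
  {"x": 1.1,"y": 3.8,"twist": -1.14,"claw": -1},
  {"x": 1.1,"y": 3.8,"twist": -1.14,"claw": -1},
  {"x": 1.1,"y": 3.8,"twist": -1.14,"claw": -1},
  {"x": 1.1,"y": 3.8,"twist": -1.14,"claw": -1},
  {"x": 1.1,"y": 3.8,"twist": -1.14,"claw": -1},
  {"x": 1.1,"y": 3.8,"twist": -1.14,"claw": -1},
])

```text
schema error: expected keys x, y, z, twist, claw
```

Call:
carry_out([
  {"y": 3.6,"claw": -1},
  {"y": 3.6,"claw": -1},
  {"y": 3.6,"claw": -1},
  {"y": 3.6,"claw": -1},
  {"y": 3.6,"claw": -1},
  {"y": 3.6,"claw": -1},
  {"claw": -1},
  {"claw": -1},
  {"claw": -1},
])

```text
schema error: expected keys x, y, z, twist, claw
```

Run:
```python
from h import *
c=shot('wrist','wrist1'); o=bot.observe(); print(o['time'],o['ee_pos'],np.degrees(o['tcp_rot']),o['wrist_force'])
```

```text
0.2 [ 203.5773885  -695.30398218  230.55749195] [-1.79918580e+02  4.09871499e-03  1.63225617e+01] [ 0.02834357 -0.13176833 -0.1978146 ]
```

View pics/wrist1.png

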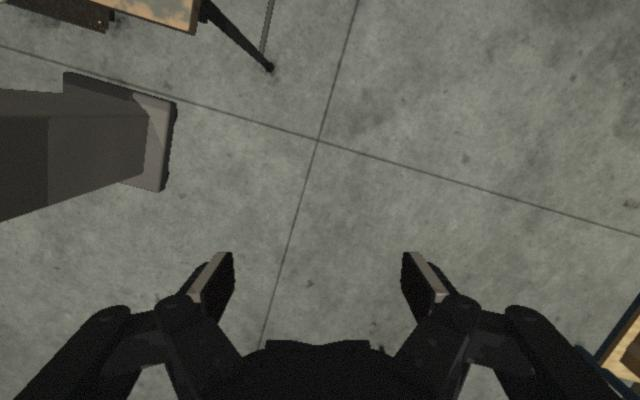

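Every row needs all five keys, so nothing moved. Resending.

Call:
carry_out([
  {"x": 3,"y": 2.5,"z": 0,"twist": -1.14,"claw": -1},
  {"x": 3,"y": 2.5,"z": 0,"twist": -1.14,"claw": -1},
  {"x": 3,"y": 2.5,"z": 0,"twist": -1.14,"claw": -1},
  {"x": 3,"y": 2.5,"z": 0,"twist": -1.14,"claw": -1},
  {"x": 3,"y": 2.5,"z": 0,"twist": -1.14,"claw": -1},
  {"x": 3,"y": 2.5,"z": 0,"twist": -1.14,"claw": -1},
  {"x": 1.1,"y": 3.8,"z": 0,"twist": -1.14,"claw": -1},
  {"x": 1.1,"y": 3.8,"z": 0,"twist": -1.14,"claw": -1},
  {"x": 1.1,"y": 3.8,"z": 0,"twist": -1.14,"claw": -1},
  {"x": 1.1,"y": 3.8,"z": 0,"twist": -1.14,"claw": -1},
  {"x": 1.1,"y": 3.8,"z": 0,"twist": -1.14,"claw": -1},
  {"x": 1.1,"y": 3.8,"z": 0,"twist": -1.14,"claw": -1},
])

```text
time: 1.2
ee_pos: [449.9, -315.9, 231.3]
tcp_rot: [-3.142, -0.0, 0.045]
wrist_force: [0.7, -0.1, 0.2]
grip_width: 85.1
```

Call:
carry_out([
  {"x": 0,"y": 3.6,"z": 0,"twist": 0,"claw": -1},
  {"x": 0,"y": 3.6,"z": 0,"twist": 0,"claw": -1},
  {"x": 0,"y": 3.6,"z": 0,"twist": 0,"claw": -1},
  {"x": 0,"y": 3.6,"z": 0,"twist": 0,"claw": -1},
  {"x": 0,"y": 3.6,"z": 0,"twist": 0,"claw": -1},
  {"x": 0,"y": 3.6,"z": 0,"twist": 0,"claw": -1},
  {"x": 0,"y": 0,"z": 0,"twist": 0,"claw": -1},
  {"x": 0,"y": 0,"z": 0,"twist": 0,"claw": -1},
  {"x": 0,"y": 0,"z": 0,"twist": 0,"claw": -1},
])

```text
time: 1.95
ee_pos: [449.8, -102.1, 231.4]
tcp_rot: [3.141, -0.0, 0.046]
wrist_force: [1.2, -1.1, 0.8]
grip_width: 85.6
```

Run:
```python
from h import *
c=shot('wrist','wrist1'); o=bot.observe(); print(o['time'],o['ee_pos'],np.degrees(o['tcp_rot']),o['wrist_force'])
```

```text
2.0 [ 449.69668645 -102.91496606  231.37340312] [ 1.79964475e+02 -7.37740065e-03  2.55156752e+00] [-1.13833429 -0.61748782  0.0178235 ]
```

View pics/wrist1.png

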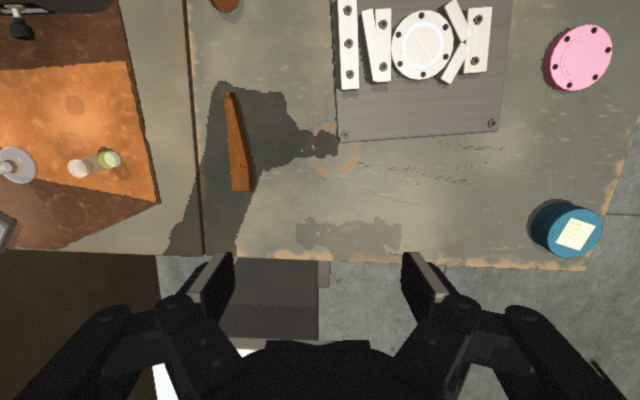

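The wrist view shows the wedge from the nose at (229,94) to the tail end at (241,190). The fence is at (347,45) and the plate's lower corners are at (340,143) and (500,130). I'll zoom in to refine these.

Run:
```python
from h import *
c=load('wrist1'); im=c['image'][:,:,::-1]
cv2.imwrite('pics/a1.png',cv2.resize(im[0:150,325:515],None,fx=4,fy=4,interpolation=cv2.INTER_CUBIC))
g=np.clip(im.astype(float)*1.8,0,255).astype(np.uint8)
cv2.imwrite('pics/a2.png',cv2.resize(g[85:200,210:270],None,fx=5,fy=5,interpolation=cv2.INTER_CUBIC))
```

```text
(no output)
```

View pics/a1.png

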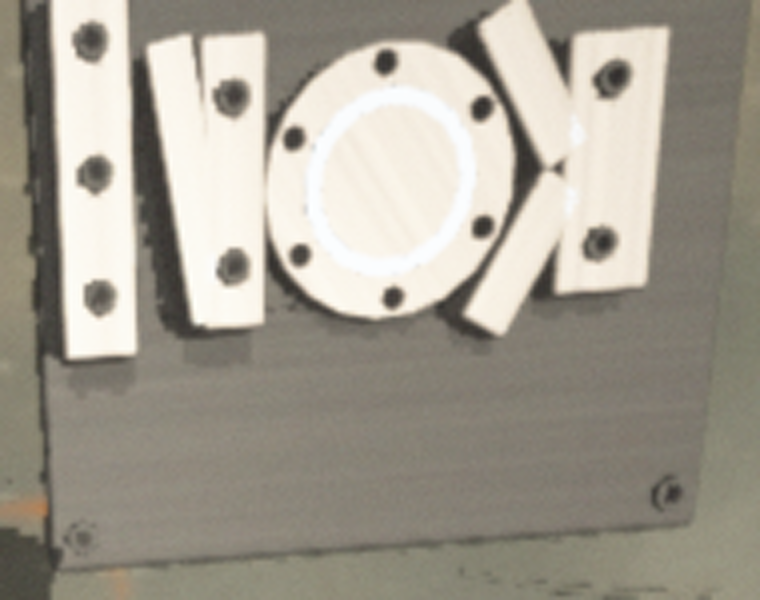

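View pics/a2.png

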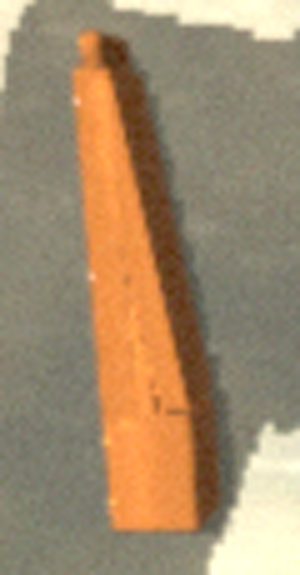

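```bash
cat >> h.py <<'E'
from scipy.optimize import least_squares
def fit(c,obj,px,x0):
    obj=np.array(obj,float);px=np.array(px,float)
    def T(p): 
        C,S=np.cos(p[2]),np.sin(p[2]); return np.c_[p[0]+C*obj[:,0]-S*obj[:,1],p[1]+S*obj[:,0]+C*obj[:,1],obj[:,2]]
    r=least_squares(lambda p:(proj(c,T(p))-px).ravel(),x0,x_scale=[1,1,.01]); print(r.x.round(4),np.degrees(r.x[2]),'\n',r.fun.reshape(-1,2).round(2).tolist()); return r.x
zz=lambda L,o,s:[(o[0]+(u+.5)/s-.5,o[1]+(v+.5)/s-.5) for u,v in L]
def pt(f,p): C,S=np.cos(f[2]),np.sin(f[2]); return np.array([f[0]+C*p[0]-S*p[1],f[1]+S*p[0]+C*p[1]])
E
python3 - <<'E'
from h import *
c=load('wrist1')
obj=[[-105,-105,10],[-105,95,10],[-45,70,38],[-45,90,38]]
px=zz([(690,525),(55,570),(136,355),(68,358)],(325,0),4)
f=fit(c,obj,px,[605,-208,.115])
w=fit(c,[[-15,11,28],[-15,-11,28],[15,-11,28],[95,2.3,28],[95,11,28]],zz([(113,528),(196,529),(187,408),(110,70),(75,70)],(210,85),5),[440,-7,0.045])
# jaw corners, slot
for n,u in zip(['fence mouth R','fence L','jaw mouth L','jaw mouth R','jaw far L'],zz([(136,355),(68,358),(197,327),(262,327),(150,45)],(325,0),4)):
    P=at(c,u,38); C,S=np.cos(f[2]),np.sin(f[2]); d=P[:2]-f[:2]; print(n,P.round(1),(C*d[0]+S*d[1]).round(1),(-S*d[0]+C*d[1]).round(1))
E
```

```text
[ 6.076277e+02 -2.070673e+02  1.152000e-01] 6.597957822724943 
 [[1.4, 0.31], [-1.12, 0.39], [0.49, -0.49], [-0.75, 0.11]]
[ 4.438967e+02 -5.678600e+00  3.540000e-02] 2.0280656195844693 
 [[-0.62, 0.67], [0.36, 0.65], [0.7, 1.13], [0.12, -0.98], [-0.53, -1.07]]
fence mouth R [ 554.4 -142.2   38. ] -45.5 70.5
fence L [ 552.7 -123.6   38. ] -44.9 89.2
jaw mouth L [ 562.2 -158.2   38. ] -39.5 53.8
jaw mouth R [ 563.  -175.8   38. ] -40.7 36.1
jaw far L [ 628.  -139.2   38. ] 28.1 65.0
```

Call:
carry_out([
  {"x": -0.2,"y": 3.2,"z": 0,"twist": 0,"claw": -1},
  {"x": -0.2,"y": 3.2,"z": 0,"twist": 0,"claw": -1},
  {"x": -0.2,"y": 3.1,"z": -1,"twist": 0,"claw": -1},
  {"x": 0,"y": 0,"z": -3,"twist": 0,"claw": -1},
  {"x": 0,"y": 0,"z": -3,"twist": 0,"claw": -1},
  {"x": 0,"y": 0,"z": -3,"twist": 0,"claw": -1},
  {"x": 0,"y": 0,"z": -3,"twist": 0,"claw": -1},
  {"x": 0,"y": 0,"z": -3,"twist": 0,"claw": -1},
  {"x": 0,"y": 0,"z": -3,"twist": 0,"claw": -1},
  {"x": 0,"y": 0,"z": -2,"twist": 0,"claw": -1},
  {"x": 0,"y": 0,"z": -1.4,"twist": 0,"claw": -1},
  {"x": 0,"y": 0,"z": 0,"twist": 0,"claw": -1},
])

```text
time: 3.0
ee_pos: [443.0, -8.7, 4.7]
tcp_rot: [3.14, 0.004, 0.043]
wrist_force: [0.3, -0.6, 0.2]
grip_width: 85.2
```

Run:
```python
from h import *
c=shot('wrist','wrist2'); o=bot.observe(); print(o['time'],o['ee_pos'],np.degrees(o['tcp_rot']),o['wrist_force'])
```

```text
3.05 [443.40362893  -8.50078326   5.99633404] [1.79939551e+02 1.56590634e-01 2.47967668e+00] [ 0.06518178 -0.0544927   1.12976859]
```

View pics/wrist2.png

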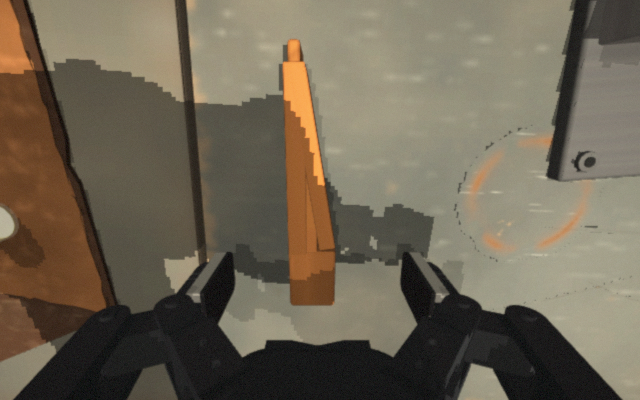

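Run:
```python
from h import *
c=load('wrist2')
w=fit(c,[[-15,11,28],[-15,-11,28],[15,-11,28],[95,2.3,28],[95,11,28]],[(290,303),(335,303),(334,249),(303,62),(283,62)],[440,-7,0.045])
```

```text
[ 4.43872e+02 -5.54540e+00  4.41000e-02] 2.5263662929403616 
 [[-0.21, 3.39], [-0.41, 3.31], [1.68, 2.21], [1.12, -2.68], [-2.02, -2.65]]
```

Call:
carry_out([
  {"x": 0,"y": 0,"z": 0,"twist": 0,"claw": 0},
  {"x": 0,"y": 0,"z": 0,"twist": 0,"claw": 0.5},
  {"x": 0,"y": 0,"z": 0,"twist": 0,"claw": 1},
  {"x": 0,"y": 0,"z": 0,"twist": 0,"claw": 1},
  {"x": 0,"y": 0,"z": 0,"twist": 0,"claw": 1},
  {"x": 0,"y": 0,"z": 0,"twist": 0,"claw": 1},
  {"x": 0,"y": 0,"z": 0,"twist": 0,"claw": 1},
  {"x": 0,"y": 0,"z": 0,"twist": 0,"claw": 1},
  {"x": 0,"y": 0,"z": 0,"twist": 0,"claw": 1},
  {"x": 0,"y": 0,"z": 0,"twist": 0,"claw": 1},
])

```text
time: 3.88
ee_pos: [444.2, -6.7, 8.2]
tcp_rot: [3.142, -0.002, 0.046]
wrist_force: [-0.4, -0.1, 7.7]
grip_width: 20.8
```

Call:
carry_out([
  {"x": 0,"y": 0,"z": 1,"twist": 0,"claw": 1},
  {"x": 0,"y": 0,"z": 2,"twist": 0,"claw": 1},
  {"x": 0,"y": 0,"z": 2,"twist": 0,"claw": 1},
  {"x": 0,"y": -2,"z": 0,"twist": 0.5,"claw": 1},
  {"x": 0,"y": -2.5,"z": 0,"twist": 0.5,"claw": 1},
  {"x": 0,"y": -2.5,"z": 0,"twist": 0.6,"claw": 1},
  {"x": 0,"y": -2.5,"z": 0,"twist": 0.6,"claw": 1},
  {"x": 0,"y": -2.5,"z": 0,"twist": 0.6,"claw": 1},
  {"x": -0.1,"y": -2.15,"z": 0,"twist": 0.6,"claw": 1},
  {"x": -0.1,"y": -2,"z": 0,"twist": 0.6,"claw": 1},
  {"x": 0,"y": 0,"z": -1.5,"twist": 0,"claw": 1},
  {"x": 0,"y": 0,"z": -1.5,"twist": 0,"claw": 1},
])

```text
time: 4.88
ee_pos: [442.1, -170.8, 28.3]
tcp_rot: [3.139, -0.003, 0.112]
wrist_force: [0.6, 0.4, -0.4]
grip_width: 20.9
```

Call:
carry_out([
  {"x": 0,"y": 0,"z": 0,"twist": 0,"claw": 1},
  {"x": 0,"y": 0,"z": 0,"twist": 0,"claw": 1},
  {"x": 0,"y": 0,"z": 0,"twist": 0,"claw": 1},
])

```text
time: 5.13
ee_pos: [441.7, -168.0, 28.0]
tcp_rot: [3.142, -0.0, 0.117]
wrist_force: [-0.5, -0.1, -0.2]
grip_width: 20.8
```

Run:
```python
from h import *
c=shot('wrist','wrist3'); o=bot.observe(); print(o['time'],o['ee_pos'],np.degrees(o['tcp_rot']),o['wrist_force'])
im=c['image'][:,:,::-1]
cv2.imwrite('pics/w3.png',cv2.resize(im[0:330,230:470],None,fx=1.8,fy=1.8,interpolation=cv2.INTER_CUBIC))
t=shot('top','top3')['image'][:,:,::-1]
cv2.imwrite('pics/t3.png',cv2.resize(t[145:275,270:370],None,fx=4.5,fy=4.5,interpolation=cv2.INTER_CUBIC))
```

```text
5.1833 [ 442.00172779 -167.98541748   28.06144597] [ 1.79987148e+02 -4.08396867e-02  6.68188093e+00] [-0.33597641  0.5326673  -0.83948294]
```

View pics/w3.png

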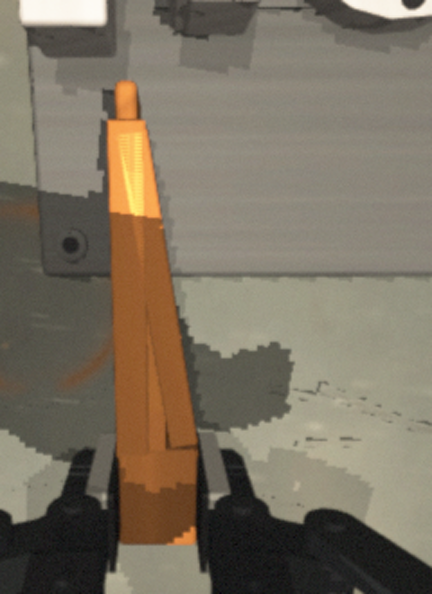

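View pics/t3.png

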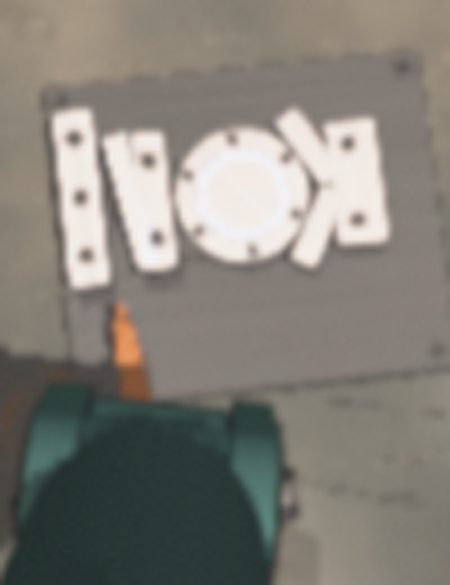

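Run:
```python
from h import *
c=load('wrist3')
s=1.8; o=(230,0)
f=fit(c,[[-45,70,38],[-45,90,38],[-105,95,10]],zz([(106,24),(22,24),(44,274)],o,s)+[],[607,-207.5,.115])
for zt in (49,):
  w=fit(c,[[-15,11,zt],[-15,-11,zt],[95,2.3,zt],[95,11,zt]],zz([(120,545),(197,545),(146,120),(107,121)],o,s),[442,-168,0.115])
for ff in (f,[607.6,-207.1,.1152],[605.5,-208.2,.1147]):
  C,S=np.cos(ff[2]),np.sin(ff[2]); d=w[:2]-np.array(ff[:2]); print('tail in fix',C*d[0]+S*d[1],-S*d[0]+C*d[1], np.degrees(w[2]-ff[2]))
  for n,u,z in zip(['thinL','thinR'],zz([(107,121),(146,120)],o,s),[49,49]):
    d=at(c,u,z)[:2]-np.array(ff[:2]);print(n,C*d[0]+S*d[1],-S*d[0]+C*d[1])
# top
t=load('top3')
for n,u in zip(['fenceTL','TR','BR','BL'],zz([(52,112),(90,108),(108,284),(70,290)],(270,145),4.5)): print(n,at(t,u,38))
print('tip',at(t,zz([(121,302)],(270,145),4.5)[0],44))
```

```text
[ 6.081585e+02 -2.073470e+02  1.230000e-01] 7.0488058309139845 
 [[1.7, -0.65], [-1.38, -0.26], [-0.44, 1.56]]
[ 4.412323e+02 -1.678768e+02  1.202000e-01] 6.887422644145606 
 [[-0.43, 3.48], [0.81, 3.33], [0.28, -1.79], [-0.57, -2.25]]
tail in fix -160.82098413730392 59.65622099448107 -0.16138318676837834
thinL -66.58520377623965 70.19560598811847
thinR -66.44595506739174 61.80346609111377
tail in fix -160.75645881319008 58.08646177704095 0.2869488442385227
thinL -66.60603187622574 69.36289933019555
thinR -66.40112069606134 60.972105943270954
tail in fix -158.5733871734357 58.858506174076666 0.3155967339950639
thinL -64.42861022381614 70.18201752918361
thinR -64.21950367274698 61.79132764669398
fenceTL [ 639.97264785 -113.52191623   38.        ]
TR [ 642.28381737 -132.76731833   38.        ]
BR [ 552.33076326 -143.23960699   38.        ]
BL [ 549.1260949  -124.24412016   38.        ]
tip [ 542.70724947 -150.03473802   44.        ]
```

Run:
```python
from h import *
c=load('wrist3');s=1.8; o=(230,0)
P=[at(c,u,z)[:2] for u,z in zip(zz([(106,24),(22,24),(107,121),(146,120)],o,s),[38,38,49,49])]
y=.1152;n=np.array([-np.sin(y),np.cos(y)])
print([((p-P[0])@n).round(2) for p in P], [((p-P[0])@np.array([n[1],-n[0]])).round(2) for p in P])
im=c['image'][0:80,250:340,::-1]
cv2.imwrite('pics/w3b.png',cv2.resize(im,None,fx=7,fy=7,interpolation=cv2.INTER_CUBIC))
```

```text
[np.float64(0.0), np.float64(18.76), np.float64(-0.66), np.float64(-9.05)] [np.float64(0.0), np.float64(-0.02), np.float64(-21.36), np.float64(-21.15)]
```

View pics/w3b.png

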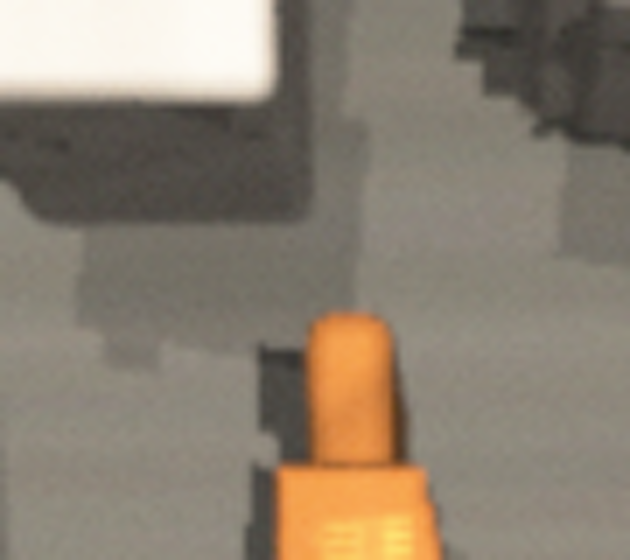

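Call:
carry_out([
  {"x": 0,"y": -0.08,"z": -0.5,"twist": 0,"claw": 1},
  {"x": 0,"y": 0,"z": -0.4,"twist": 0,"claw": 1},
  {"x": 0.62,"y": 0.072,"z": 0,"twist": 0,"claw": 1},
  {"x": 0.62,"y": 0.072,"z": 0,"twist": 0,"claw": 1},
  {"x": 0.62,"y": 0.072,"z": 0,"twist": 0,"claw": 1},
  {"x": 0.62,"y": 0.072,"z": 0,"twist": 0,"claw": 1},
  {"x": 0,"y": 0,"z": 0,"twist": 0,"claw": 1},
  {"x": 0,"y": 0,"z": 0,"twist": 0,"claw": 1},
  {"x": 0,"y": 0,"z": 0,"twist": 0,"claw": 1},
])

```text
time: 5.98
ee_pos: [466.6, -166.2, 18.3]
tcp_rot: [3.142, -0.0, 0.116]
wrist_force: [0.7, -0.2, 0.6]
grip_width: 20.4
```

Run:
```python
from h import *
c=shot('wrist','wrist4'); o=bot.observe(); print(o['time'],o['ee_pos'],np.degrees(o['tcp_rot']),o['wrist_force'])
im=c['image'][:,:,::-1]
cv2.imwrite('pics/w4.png',cv2.resize(im[0:330,230:470],None,fx=1.8,fy=1.8,interpolation=cv2.INTER_CUBIC))
cv2.imwrite('pics/w4b.png',cv2.resize(im[0:90,250:360],None,fx=6,fy=6,interpolation=cv2.INTER_CUBIC))
```

```text
6.0333 [ 466.33333075 -166.2008924    18.26741249] [-1.79997847e+02  9.52923982e-03  6.64000975e+00] [0.61652393 0.27097445 0.15531447]
```

View pics/w4.png

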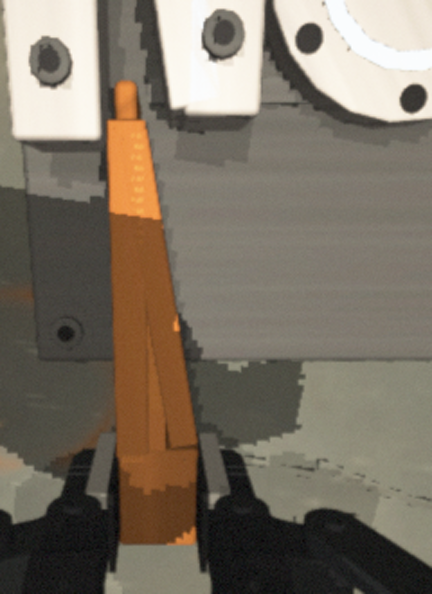

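View pics/w4b.png

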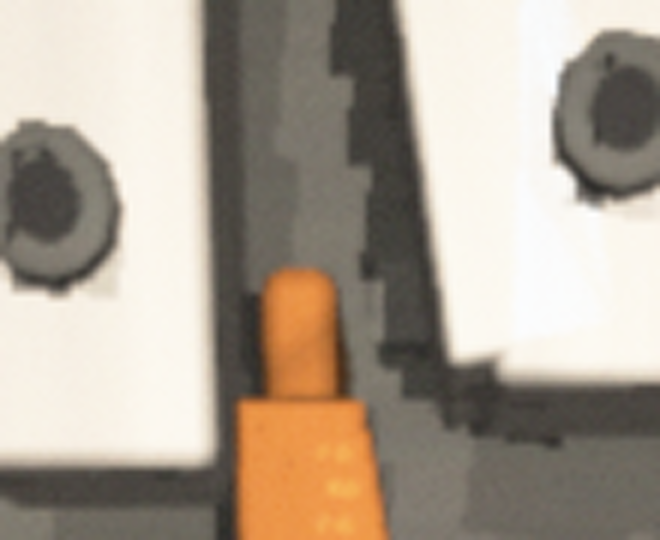

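Call:
carry_out([
  {"x": 0.4,"y": 0.11,"z": 0,"twist": 0,"claw": 1},
  {"x": 0.4,"y": 0.045,"z": 0,"twist": 0,"claw": 1},
  {"x": 0.4,"y": 0.045,"z": 0,"twist": 0,"claw": 1},
  {"x": 0.4,"y": 0.045,"z": 0,"twist": 0,"claw": 1},
  {"x": 0.4,"y": 0.045,"z": 0,"twist": 0,"claw": 1},
  {"x": 0.4,"y": 0.045,"z": 0,"twist": 0,"claw": 1},
  {"x": 0.4,"y": 0.045,"z": 0,"twist": 0,"claw": 1},
  {"x": 0,"y": 0,"z": -0.1,"twist": 0,"claw": 1},
  {"x": 0,"y": 0,"z": 0,"twist": 0,"claw": 1},
  {"x": 0,"y": 0,"z": 0,"twist": 0,"claw": 1},
])

```text
time: 6.87
ee_pos: [496.0, -162.3, 18.2]
tcp_rot: [3.141, -0.003, 0.116]
wrist_force: [-0.1, 0.3, 8.4]
grip_width: 20.7
```

Run:
```python
from h import *
c=shot('wrist','wrist5'); o=bot.observe(); print(o['time'],o['ee_pos'],np.degrees(o['tcp_rot']),o['wrist_force'])
im=c['image'][:,:,::-1]
cv2.imwrite('pics/w5.png',cv2.resize(im[0:330,230:470],None,fx=1.8,fy=1.8,interpolation=cv2.INTER_CUBIC))
```

```text
6.9167 [ 496.01724541 -162.26521723   18.24871841] [ 1.79967220e+02 -1.48418207e-01  6.66430481e+00] [0.51762153 0.85181163 8.39306315]
```

View pics/w5.png

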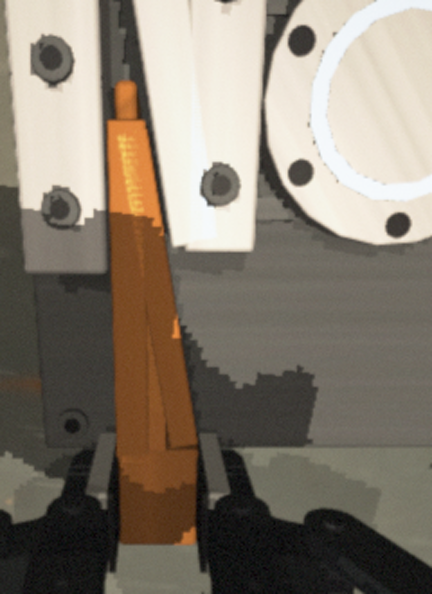

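Pressing down gives 8.4 N, so the wedge is flat on the plate. The thin end sits between fence and jaw with a small gap on each side. Releasing now.

Call:
carry_out([
  {"x": 0,"y": 0,"z": 0.05,"twist": 0,"claw": 0.4},
  {"x": 0,"y": 0,"z": 0,"twist": 0,"claw": 0.2},
  {"x": 0,"y": 0,"z": 0,"twist": 0,"claw": 0},
  {"x": 0,"y": 0,"z": 0,"twist": 0,"claw": 0},
  {"x": 0,"y": 0,"z": 0,"twist": 0,"claw": 0},
  {"x": 0,"y": 0,"z": 0,"twist": 0,"claw": 0},
  {"x": 0,"y": 0,"z": 1,"twist": 0,"claw": 0},
  {"x": 0,"y": 0,"z": 2,"twist": 0,"claw": 0},
  {"x": 0,"y": 0,"z": 2,"twist": 0,"claw": 0},
  {"x": 0,"y": 0,"z": 2,"twist": 0,"claw": 0},
  {"x": 0,"y": 0,"z": 0,"twist": 0,"claw": 0},
  {"x": 0,"y": 0,"z": 0,"twist": 0,"claw": 0},
])

```text
time: 7.92
ee_pos: [495.4, -162.7, 89.3]
tcp_rot: [3.14, -0.003, 0.116]
wrist_force: [-0.5, 0.0, -0.7]
grip_width: 42.9
```

Run:
```python
from h import *
c=shot('wrist','wrist6'); o=bot.observe(); print(o['time'],o['ee_pos'],np.degrees(o['tcp_rot']),o['wrist_force'],o['grip_width'])
im=c['image'][:,:,::-1]
cv2.imwrite('pics/w6.png',cv2.resize(im[0:330,230:470],None,fx=1.8,fy=1.8,interpolation=cv2.INTER_CUBIC))
```

```text
7.9667 [ 494.56411018 -162.55116507   88.37032817] [ 1.79976396e+02 -4.89970093e-02  6.63071293e+00] [ 0.081422   -0.05862355  0.24127632] 42.88575264024728
```

View pics/w6.png

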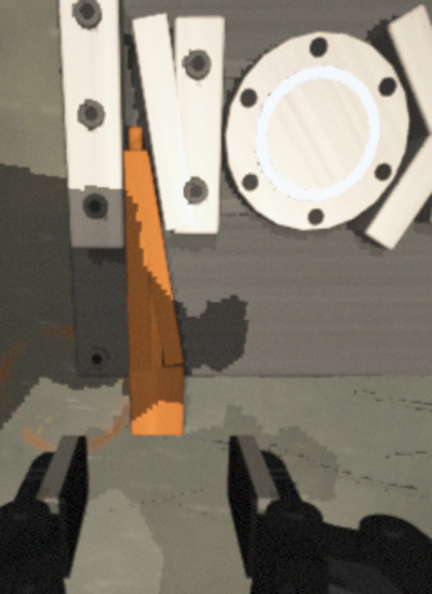

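Run:
```python
from h import *
c=load('wrist6');s=1.8; o=(230,0)
f=fit(c,[[-45,70,38],[-45,90,38],[-105,95,10],[-40,54.7,38]],zz([(123,247),(73,247),(79,373),(173,232)],o,s),[607,-207.5,.115])
w=fit(c,[[-15,11,38],[-15,-11,38],[95,2.3,38],[95,11,38]],zz([(131,435),(184,433),(147,150),(124,151)],o,s),[496,-162,0.115])
C,S=np.cos(f[2]),np.sin(f[2]); d=w[:2]-f[:2]; print('tail in fix',C*d[0]+S*d[1],-S*d[0]+C*d[1], np.degrees(w[2]-f[2]))
```

```text
[ 6.083090e+02 -2.086761e+02  1.133000e-01] 6.494069938777962 
 [[2.52, -0.64], [0.12, -0.7], [-0.63, 1.79], [-2.11, -0.04]]
[ 4.956010e+02 -1.622188e+02  1.264000e-01] 7.2401398321702 
 [[0.02, 0.96], [0.25, 1.76], [0.41, -0.78], [-0.64, -1.17]]
tail in fix -106.73053270117444 58.90651626060533 0.7460698933922381
```

Call:
carry_out([
  {"x": -1,"y": -0.12,"z": 0,"twist": 0,"claw": 1},
  {"x": -1,"y": -0.12,"z": 0,"twist": 0,"claw": 1},
  {"x": -1,"y": -0.12,"z": 0,"twist": 0,"claw": 1},
  {"x": -1,"y": -0.12,"z": 0,"twist": 0,"claw": 1},
  {"x": 0,"y": 0,"z": -1.5,"twist": 0,"claw": 1},
  {"x": 0,"y": 0,"z": -1.5,"twist": 0,"claw": 1},
  {"x": 0,"y": 0,"z": -1.5,"twist": 0,"claw": 1},
  {"x": 0,"y": 0,"z": -1.5,"twist": 0,"claw": 1},
  {"x": 0,"y": 0,"z": -1.2,"twist": 0,"claw": 1},
  {"x": 0,"y": 0,"z": 0,"twist": 0,"claw": 1},
  {"x": 0,"y": 0,"z": 0,"twist": 0,"claw": 1},
  {"x": 0,"y": 0,"z": 0,"twist": 0,"claw": 1},
])

```text
time: 8.97
ee_pos: [454.0, -167.3, 16.1]
tcp_rot: [-3.142, 0.0, 0.116]
wrist_force: [0.9, 0.1, -0.8]
grip_width: -0.3
```

Run:
```python
from h import *
c=shot('wrist','wrist7'); o=bot.observe(); print(o['time'],o['ee_pos'],np.degrees(o['tcp_rot']),o['wrist_force'],o['grip_width'])
im=c['image'][:,:,::-1]
cv2.imwrite('pics/w7.png',cv2.resize(im[0:330,230:470],None,fx=1.8,fy=1.8,interpolation=cv2.INTER_CUBIC))
```

```text
9.0167 [ 454.35461311 -167.38244551   16.37448217] [ 1.79987209e+02 -2.37267250e-02  6.62491809e+00] [-0.51645256  0.0255894  -0.17410742] 0.22168578835400254
```

View pics/w7.png

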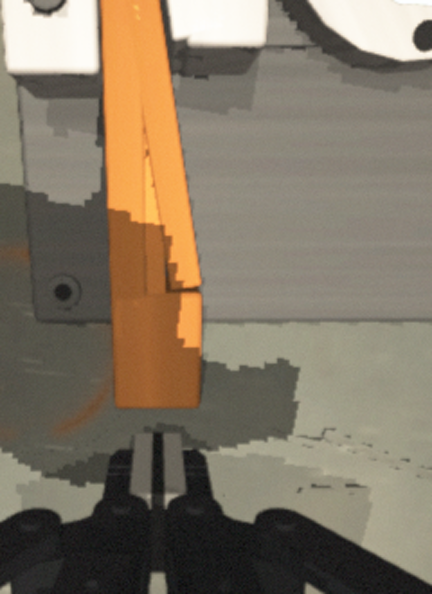

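Call:
carry_out([
  {"x": 0.4,"y": 0.046,"z": 0,"twist": 0,"claw": 1},
  {"x": 0.4,"y": 0.046,"z": 0,"twist": 0,"claw": 1},
  {"x": 0.2,"y": 0.023,"z": 0,"twist": 0,"claw": 1},
  {"x": 0.1,"y": 0.012,"z": 0,"twist": 0,"claw": 1},
  {"x": 0.1,"y": 0.011,"z": 0,"twist": 0,"claw": 1},
  {"x": 0.1,"y": 0.012,"z": 0,"twist": 0,"claw": 1},
  {"x": 0.1,"y": 0.011,"z": 0,"twist": 0,"claw": 1},
  {"x": 0.1,"y": 0.012,"z": 0,"twist": 0,"claw": 1},
  {"x": 0.1,"y": 0.011,"z": 0,"twist": 0,"claw": 1},
  {"x": 0.1,"y": 0.012,"z": 0,"twist": 0,"claw": 1},
  {"x": 0.1,"y": 0.011,"z": 0,"twist": 0,"claw": 1},
  {"x": 0.1,"y": 0.012,"z": 0,"twist": 0,"claw": 1},
])

```text
time: 10.02
ee_pos: [473.6, -165.0, 15.8]
tcp_rot: [-3.142, 0.0, 0.116]
wrist_force: [0.1, 0.2, 0.6]
grip_width: -0.2
```

Call:
carry_out([
  {"x": 0.1,"y": 0.012,"z": 0,"twist": 0,"claw": 1},
  {"x": 0.1,"y": 0.011,"z": 0,"twist": 0,"claw": 1},
  {"x": 0.1,"y": 0.012,"z": 0,"twist": 0,"claw": 1},
  {"x": 0.1,"y": 0.011,"z": 0,"twist": 0,"claw": 1},
])

```text
time: 10.35
ee_pos: [477.6, -164.5, 15.8]
tcp_rot: [3.142, -0.0, 0.116]
wrist_force: [-0.0, -0.1, -0.5]
grip_width: -0.3
```

```bash
cat > look.py <<'E'
from h import *; import sys
n=sys.argv[1]
c=shot('wrist',n); o=bot.observe(); print(o['time'],o['ee_pos'],np.degrees(o['tcp_rot']),o['wrist_force'],o['grip_width'])
im=c['image'][:,:,::-1]
cv2.imwrite('pics/'+n+'z.png',cv2.resize(im[0:330,230:470],None,fx=1.8,fy=1.8,interpolation=cv2.INTER_CUBIC))
E
python3 look.py w8
```

```text
10.4 [ 477.85981249 -164.47640408   15.80703908] [-1.79999057e+02 -1.49809346e-02  6.65120810e+00] [ 0.62863086 -0.29049917 -0.56246187] 0.11586144553576778
```

View pics/w8z.png

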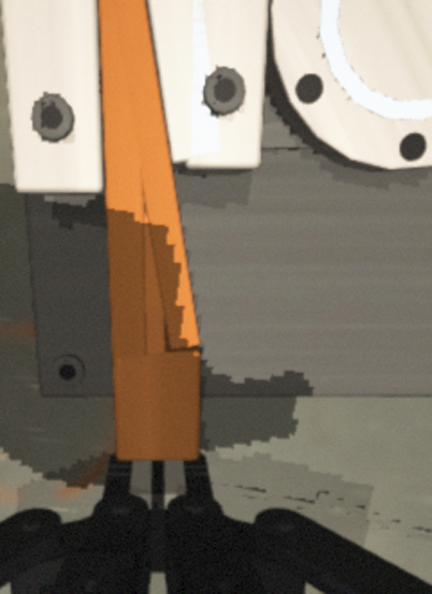

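The wedge end is now hiding the fingertips. The gap from blunt end to plate edge went from 88 to 65 zoomed px, so the wedge is being pushed along, about 5 mm so far. Carrying on.

Call:
carry_out([
  {"x": 0.1,"y": 0.012,"z": 0,"twist": 0,"claw": 1},
  {"x": 0.1,"y": 0.011,"z": 0,"twist": 0,"claw": 1},
  {"x": 0.1,"y": 0.012,"z": 0,"twist": 0,"claw": 1},
  {"x": 0.1,"y": 0.011,"z": 0,"twist": 0,"claw": 1},
  {"x": 0.1,"y": 0.012,"z": 0,"twist": 0,"claw": 1},
])

```text
time: 10.82
ee_pos: [481.9, -163.8, 15.7]
tcp_rot: [-3.141, 0.001, 0.116]
wrist_force: [-2.9, 0.9, -0.4]
grip_width: -0.2
```

Call:
carry_out([
  {"x": 0.1,"y": 0.012,"z": 0,"twist": 0,"claw": 1},
  {"x": 0.1,"y": 0.011,"z": 0,"twist": 0,"claw": 1},
  {"x": 0.1,"y": 0.012,"z": 0,"twist": 0,"claw": 1},
  {"x": 0.1,"y": 0.011,"z": 0,"twist": 0,"claw": 1},
])

```text
time: 11.15
ee_pos: [486.6, -163.4, 15.7]
tcp_rot: [-3.141, 0.0, 0.116]
wrist_force: [-1.2, 0.6, -0.1]
grip_width: 0.0
```

Call:
carry_out([
  {"x": 0.1,"y": 0.012,"z": 0,"twist": 0,"claw": 1},
  {"x": 0.1,"y": 0.011,"z": 0,"twist": 0,"claw": 1},
])

```text
time: 11.32
ee_pos: [488.6, -163.2, 15.7]
tcp_rot: [-3.141, 0.0, 0.116]
wrist_force: [-1.6, 0.5, 0.6]
grip_width: -0.1
```

Call:
carry_out([
  {"x": 0.1,"y": 0.012,"z": 0,"twist": 0,"claw": 1},
  {"x": 0.1,"y": 0.011,"z": 0,"twist": 0,"claw": 1},
])

```text
time: 11.48
ee_pos: [490.6, -163.0, 15.8]
tcp_rot: [-3.141, 0.0, 0.116]
wrist_force: [-1.3, 1.7, -0.1]
grip_width: 0.2
```

Call:
carry_out([
  {"x": 0.1,"y": 0.012,"z": 0,"twist": 0,"claw": 1},
  {"x": 0.1,"y": 0.011,"z": 0,"twist": 0,"claw": 1},
])

```text
time: 11.65
ee_pos: [492.6, -162.8, 15.8]
tcp_rot: [3.142, -0.0, 0.116]
wrist_force: [-1.8, 0.7, 0.3]
grip_width: -0.0
```

```bash
python3 look.py w9
```

```text
11.7 [ 493.00278503 -162.82010937   15.85059533] [ 1.79992997e+02 -3.31527025e-02  6.64718541e+00] [-1.13049317  1.1244654   0.13541027] 0.4073392228324931
```

View pics/w9z.png

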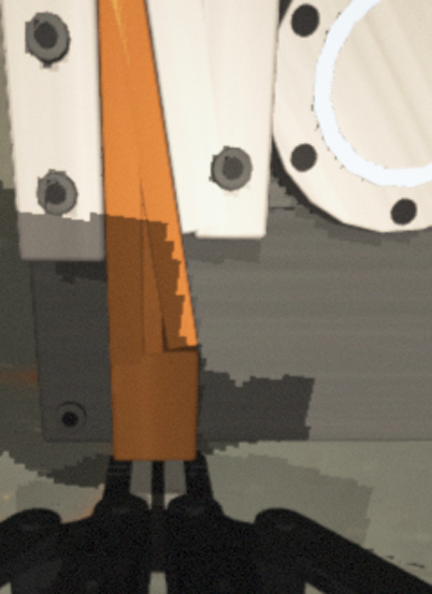

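Call:
carry_out([
  {"x": 0.1,"y": 0.012,"z": 0,"twist": 0,"claw": 1},
  {"x": 0.1,"y": 0.011,"z": 0,"twist": 0,"claw": 1},
])

```text
time: 11.87
ee_pos: [494.3, -162.7, 15.8]
tcp_rot: [3.142, 0.0, 0.116]
wrist_force: [-2.0, 1.0, 0.9]
grip_width: -0.0
```

Call:
carry_out([
  {"x": 0.1,"y": 0.012,"z": 0,"twist": 0,"claw": 1},
  {"x": 0.1,"y": 0.011,"z": 0,"twist": 0,"claw": 1},
])

```text
time: 12.03
ee_pos: [496.4, -162.4, 15.8]
tcp_rot: [-3.142, 0.0, 0.116]
wrist_force: [-2.3, 0.8, 1.3]
grip_width: -0.1
```

Call:
carry_out([
  {"x": 0.1,"y": 0.012,"z": 0,"twist": 0,"claw": 1},
])

```text
time: 12.12
ee_pos: [497.1, -162.3, 15.8]
tcp_rot: [-3.141, 0.001, 0.116]
wrist_force: [-3.3, 1.0, 2.5]
grip_width: -0.1
```

Call:
carry_out([
  {"x": 0.1,"y": 0.011,"z": 0,"twist": 0,"claw": 1},
])

```text
time: 12.2
ee_pos: [498.0, -162.2, 15.8]
tcp_rot: [-3.142, 0.001, 0.116]
wrist_force: [-2.4, 0.4, 1.3]
grip_width: -0.1
```

Call:
carry_out([
  {"x": 0.1,"y": 0.012,"z": 0,"twist": 0,"claw": 1},
  {"x": 0.1,"y": 0.011,"z": 0,"twist": 0,"claw": 1},
])

```text
time: 12.37
ee_pos: [500.3, -161.9, 15.8]
tcp_rot: [-3.142, 0.001, 0.116]
wrist_force: [-2.6, 1.0, 2.5]
grip_width: -0.0
```

Call:
carry_out([
  {"x": 0.1,"y": 0.012,"z": 0,"twist": 0,"claw": 1},
])

```text
time: 12.45
ee_pos: [501.3, -161.8, 15.8]
tcp_rot: [-3.142, 0.0, 0.116]
wrist_force: [-2.8, 1.5, 2.6]
grip_width: -0.2
```

Call:
carry_out([
  {"x": 0.1,"y": 0.011,"z": 0,"twist": 0,"claw": 1},
])

```text
time: 12.53
ee_pos: [502.4, -161.7, 15.8]
tcp_rot: [-3.142, 0.0, 0.116]
wrist_force: [-3.9, 0.0, 2.3]
grip_width: -0.0
```

Call:
carry_out([
  {"x": 0.1,"y": 0.012,"z": 0,"twist": 0,"claw": 1},
])

```text
time: 12.62
ee_pos: [503.1, -161.6, 15.8]
tcp_rot: [-3.142, 0.001, 0.116]
wrist_force: [-5.1, 0.5, 3.2]
grip_width: -0.1
```

Call:
carry_out([
  {"x": 0.1,"y": 0.012,"z": 0,"twist": 0,"claw": 1},
])

```text
time: 12.7
ee_pos: [503.2, -161.6, 15.7]
tcp_rot: [-3.141, 0.003, 0.116]
wrist_force: [-5.5, 0.3, 5.3]
grip_width: 0.3
```

Call:
carry_out([
  {"x": 0.1,"y": 0.011,"z": 0,"twist": 0,"claw": 1},
])

```text
time: 12.78
ee_pos: [503.4, -161.6, 15.7]
tcp_rot: [-3.141, 0.004, 0.115]
wrist_force: [-7.2, -0.2, 5.1]
grip_width: 0.2
```

```bash
python3 look.py w10
```

```text
12.8333 [ 503.43739741 -161.58301519   15.66661364] [-179.97576647    0.24356978    6.6048669 ] [-5.1923576   0.38743171  4.63157479] 0.011231879548398374
```

View pics/w10z.png

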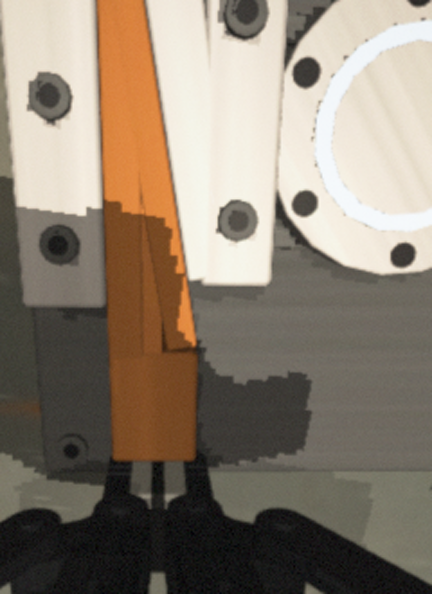

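The TCP has stalled at x≈503.4 and the force is starting to climb. I'll keep adding small steps towards about 20 N.

Call:
carry_out([
  {"x": 0.1,"y": 0.012,"z": 0,"twist": 0,"claw": 1},
])

```text
time: 12.92
ee_pos: [503.5, -161.6, 15.6]
tcp_rot: [-3.141, 0.006, 0.115]
wrist_force: [-7.6, 0.2, 5.6]
grip_width: -0.2
```

Call:
carry_out([
  {"x": 0.1,"y": 0.011,"z": 0,"twist": 0,"claw": 1},
])

```text
time: 13.0
ee_pos: [503.6, -161.6, 15.6]
tcp_rot: [-3.141, 0.007, 0.115]
wrist_force: [-8.3, -0.4, 7.2]
grip_width: -0.1
```

Call:
carry_out([
  {"x": 0.1,"y": 0.012,"z": 0,"twist": 0,"claw": 1},
])

```text
time: 13.08
ee_pos: [503.7, -161.5, 15.5]
tcp_rot: [-3.141, 0.009, 0.115]
wrist_force: [-10.5, -0.6, 7.4]
grip_width: 0.1
```

Call:
carry_out([
  {"x": 0.1,"y": 0.012,"z": 0.05,"twist": 0,"claw": 1},
])

```text
time: 13.17
ee_pos: [504.1, -161.4, 15.6]
tcp_rot: [-3.14, 0.01, 0.114]
wrist_force: [-9.2, -1.3, -0.5]
grip_width: 0.2
```

Call:
carry_out([
  {"x": 0.1,"y": 0.011,"z": 0.05,"twist": 0,"claw": 1},
])

```text
time: 13.25
ee_pos: [504.2, -161.4, 15.8]
tcp_rot: [-3.14, 0.012, 0.114]
wrist_force: [-9.8, -1.6, 0.4]
grip_width: -0.2
```

Call:
carry_out([
  {"x": 0.1,"y": 0.012,"z": 0.05,"twist": 0,"claw": 1},
])

```text
time: 13.33
ee_pos: [504.4, -161.4, 16.0]
tcp_rot: [-3.14, 0.014, 0.114]
wrist_force: [-10.8, -0.7, -1.4]
grip_width: -0.0
```

Call:
carry_out([
  {"x": 0.1,"y": 0.012,"z": 0,"twist": 0,"claw": 1},
  {"x": 0.1,"y": 0.012,"z": 0,"twist": 0,"claw": 1},
])

```text
time: 13.5
ee_pos: [504.6, -161.4, 15.8]
tcp_rot: [-3.14, 0.017, 0.113]
wrist_force: [-13.3, -2.0, 2.0]
grip_width: 0.1
```

Call:
carry_out([
  {"x": 0.1,"y": 0.012,"z": 0,"twist": 0,"claw": 1},
  {"x": 0.1,"y": 0.012,"z": 0,"twist": 0,"claw": 1},
])

```text
time: 13.67
ee_pos: [504.7, -161.3, 15.7]
tcp_rot: [-3.139, 0.021, 0.113]
wrist_force: [-15.3, -1.5, 5.3]
grip_width: -0.1
```

Call:
carry_out([
  {"x": 0.1,"y": 0.012,"z": 0,"twist": 0,"claw": 1},
  {"x": 0,"y": 0,"z": 0,"twist": 0,"claw": 1},
])

```text
time: 13.83
ee_pos: [504.7, -161.3, 15.7]
tcp_rot: [-3.139, 0.022, 0.113]
wrist_force: [-15.3, -2.1, 3.9]
grip_width: 0.5
```

Call:
carry_out([
  {"x": 0.1,"y": 0.012,"z": 0.02,"twist": 0,"claw": 1},
  {"x": 0.1,"y": 0.012,"z": 0.02,"twist": 0,"claw": 1},
])

```text
time: 14.0
ee_pos: [504.9, -161.3, 15.8]
tcp_rot: [-3.139, 0.026, 0.112]
wrist_force: [-17.6, -3.1, 4.5]
grip_width: -0.1
```

Call:
carry_out([
  {"x": 0.1,"y": 0.012,"z": 0.02,"twist": 0,"claw": 1},
  {"x": 0.1,"y": 0.012,"z": 0.02,"twist": 0,"claw": 1},
  {"x": 0,"y": 0,"z": 0,"twist": 0,"claw": 1},
  {"x": 0,"y": 0,"z": 0,"twist": 0,"claw": 1},
])

```text
time: 14.33
ee_pos: [505.1, -161.2, 15.8]
tcp_rot: [-3.138, 0.029, 0.112]
wrist_force: [-18.4, -2.9, 4.3]
grip_width: 0.1
```

```bash
python3 look.py w11
python3 - <<'E'
from h import *
t=shot('top','top11')['image'][:,:,::-1]
cv2.imwrite('pics/t11.png',cv2.resize(t[145:245,270:380],None,fx=5.5,fy=5.5,interpolation=cv2.INTER_CUBIC))
E
```

```text
14.3833 [ 505.10971688 -161.21294159   15.81889474] [-179.80483713    1.64718213    6.39830688] [-18.59710024  -2.95341164   4.18297382] 0.15522518433105603
```

View pics/w11z.png

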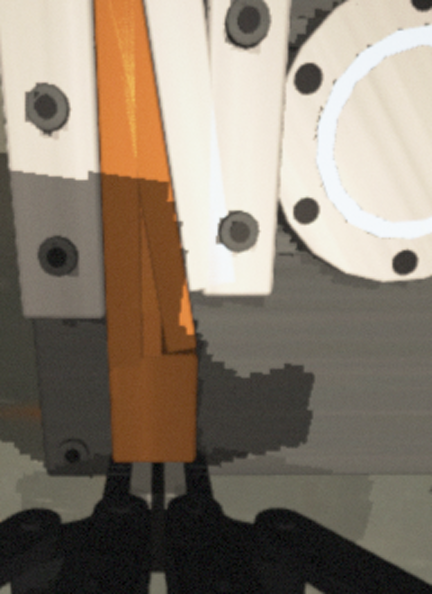

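View pics/t11.png

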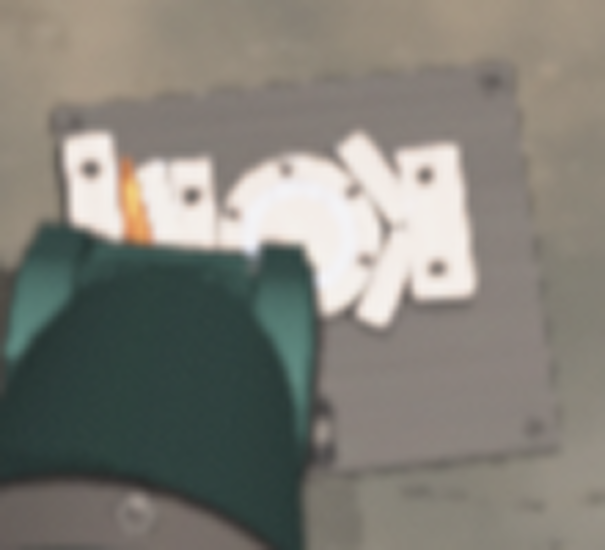

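Call:
carry_out([
  {"x": 0.1,"y": 0.012,"z": 0.02,"twist": 0,"claw": 1},
  {"x": 0.1,"y": 0.012,"z": 0.02,"twist": 0,"claw": 1},
  {"x": 0,"y": 0,"z": 0,"twist": 0,"claw": 1},
])

```text
time: 14.68
ee_pos: [505.3, -161.2, 15.9]
tcp_rot: [-3.138, 0.032, 0.111]
wrist_force: [-20.1, -3.1, 3.5]
grip_width: -0.3
```

Call:
carry_out([
  {"x": 0.1,"y": 0.012,"z": 0.02,"twist": 0,"claw": 1},
  {"x": 0,"y": 0,"z": 0,"twist": 0,"claw": 1},
  {"x": 0,"y": 0,"z": 0,"twist": 0,"claw": 1},
])

```text
time: 14.93
ee_pos: [505.3, -161.2, 15.9]
tcp_rot: [-3.138, 0.034, 0.111]
wrist_force: [-20.7, -3.9, 3.2]
grip_width: 0.2
```

The push has reached about 21 N with no forward motion, so the wedge is set. I'll back off straight along the slot, then rise and inspect.

Call:
carry_out([
  {"x": -0.3,"y": -0.035,"z": 0,"twist": 0,"claw": 1},
  {"x": -0.4,"y": -0.046,"z": 0,"twist": 0,"claw": 1},
  {"x": -0.5,"y": -0.058,"z": 0,"twist": 0,"claw": 1},
  {"x": -0.7,"y": -0.08,"z": 0,"twist": 0,"claw": 1},
  {"x": -1,"y": -0.115,"z": 0,"twist": 0,"claw": 1},
  {"x": -1,"y": -0.115,"z": 0,"twist": 0,"claw": 1},
  {"x": -1,"y": -0.115,"z": 0,"twist": 0,"claw": 1},
  {"x": 0,"y": 0,"z": 2,"twist": 0,"claw": 1},
  {"x": 0,"y": 0,"z": 2.5,"twist": 0,"claw": 1},
  {"x": 0,"y": 0,"z": 2.5,"twist": 0,"claw": 1},
  {"x": 0,"y": 0,"z": 2.5,"twist": 0,"claw": 1},
  {"x": 0,"y": 0,"z": 0,"twist": 0,"claw": 1},
])

```text
time: 15.93
ee_pos: [477.5, -165.8, 117.9]
tcp_rot: [3.138, -0.009, 0.116]
wrist_force: [0.6, -0.6, 0.8]
grip_width: 0.3
```

Call:
carry_out([
  {"x": 0,"y": 0,"z": 2.5,"twist": 0,"claw": 1},
  {"x": 0,"y": 0,"z": 2.5,"twist": 0,"claw": 1},
  {"x": 0,"y": 0,"z": 0,"twist": 0,"claw": 1},
  {"x": 0,"y": 0,"z": 0,"twist": 0,"claw": 1},
])

```text
time: 16.27
ee_pos: [475.4, -165.2, 164.7]
tcp_rot: [3.14, -0.004, 0.116]
wrist_force: [-0.2, -0.2, -0.6]
grip_width: -0.2
```

```bash
python3 look.py w12
python3 - <<'E'
from h import *
c=load('w12'); cv2.imwrite('pics/w12b.png',cv2.resize(c['image'][40:330,250:530,::-1],None,fx=2,fy=2,interpolation=cv2.INTER_CUBIC))
t=shot('top','top12')['image'][:,:,::-1]
cv2.imwrite('pics/t12.png',cv2.resize(t[145:245,270:380],None,fx=5.5,fy=5.5,interpolation=cv2.INTER_CUBIC))
E
```

```text
16.3167 [ 474.40369419 -164.92689858  163.63652704] [ 1.79974767e+02 -5.09690093e-02  6.63741557e+00] [-0.65386411  0.42869529 -0.62729655] -0.02478189907113839
```

View pics/w12.png

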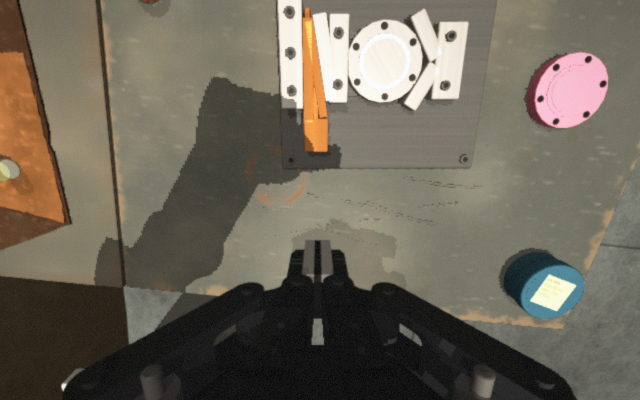

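View pics/t12.png

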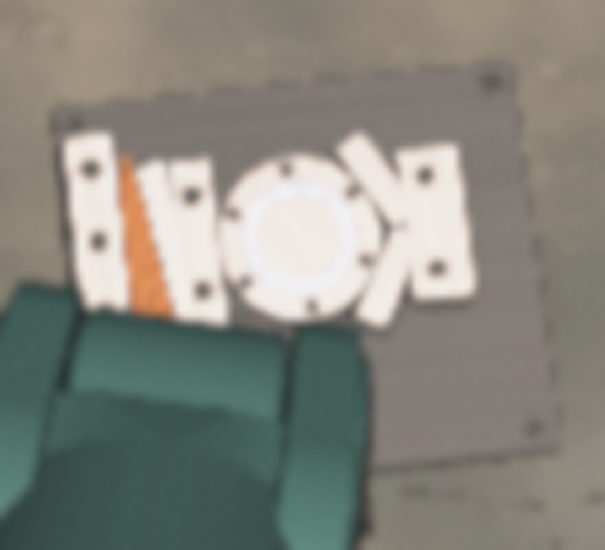

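Run:
```python
from h import *
c=load('w12'); cv2.imwrite('pics/w12b.png',cv2.resize(c['image'][0:175,265:480,::-1],None,fx=3.5,fy=3.5,interpolation=cv2.INTER_CUBIC))
```

```text
(no output)
```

View pics/w12b.png

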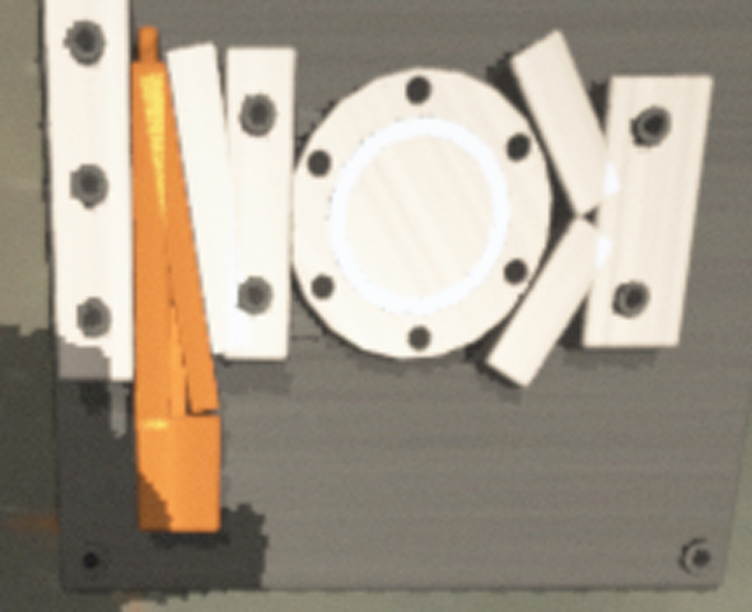

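Run:
```python
from h import *
c=load('w12');s=3.5; o=(265,0)
f=fit(c,[[-45,70,38],[-45,90,38],[-105,95,10],[-105,-105,10]],zz([(131,378),(60,380),(62,586),(720,588)],o,s),[607,-207.5,.115])
w=fit(c,[[-15,11,38],[-15,-11,38],[95,2.3,38],[95,11,38]],zz([(138,529),(220,530),(163,62),(132,62)],o,s),[530,-158,0.115])
C,S=np.cos(f[2]),np.sin(f[2]); d=w[:2]-f[:2]; print('tail in fix',C*d[0]+S*d[1],-S*d[0]+C*d[1], np.degrees(w[2]-f[2]))
```

```text
[ 6.081708e+02 -2.070601e+02  1.164000e-01] 6.670063502418922 
 [[0.92, -0.2], [-1.13, -0.75], [-1.04, 1.13], [1.28, 0.33]]
[ 5.326503e+02 -1.567902e+02  1.211000e-01] 6.935940251716045 
 [[-0.03, 0.78], [0.06, 0.36], [0.84, -0.47], [-0.87, -0.41]]
tail in fix -69.17046938871451 58.7014681159718 0.26587674929712296
```

Run:
```python
from h import *
finish_job(); print(bot.observe()['time'])
```

```text
the job is handed in; nothing more can be done
the job is handed in; nothing more can be done
```

The wedge is driven home in the slot and the flange looks clamped in the vee. I handed the job in after about 16 s on the robot's clock. No verdict was reported.

**What I did:** I set the wedge's thin end about 28 mm past the mouth, flat on the plate, and let go. I then pushed its blunt end with the closed fingers. It slid at about 1–5 N, then stopped, and I set it with a slow last push of about 21 N. After that I backed the fingers straight off and raised them.

**Last checks from the wrist picture:**
- **Wedge:** the tail is at about x = -69, y = 59 mm in the fixture's frame, roughly 26 mm beyond first contact with both faces. It is straight to about 0.3°.
- **Flange:** it appears to touch both the jaw and the vee.
- **Bystanders:** the tin looked undisturbed. I did not measure any of the three again, but the arm only passed well above the bench near them.

**What I could not confirm:**
- **Clamping force:** I did not measure the force on the flange. It is inferred from the last push and the steep stop.
- **Position accuracy:** the different camera fits disagreed by about 1–2 mm, within the stated calibration.
- **Downward load:** for a short part of the push the fingers also pressed down on the wedge with 5–7 N. I eased this by raising them slightly.

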